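# Shut the tote's spout and tip the nuts into its corner

### The job

Stand the blue-headed gate pin in the bore at the open corner (spout) of the grey tote, fully home, and let go of it while the tote still stands on the cart. Then take the tote by its black carry bar, lift it a good 5 cm clear of everything and tilt it, open corner down, until all three brass nuts have slid together against the pin in that corner, none lost. Finish while holding the tote still in the air, clearly tilted, with the nuts gathered there; do not disturb the glass cup, the red bite block or the white model.

Things in the scene. Friction and masses are not known exactly. Their poses are not given: they have to be found in the camera images.
- tote: Loose grey counting tote, 210 (x) x 140 (y) mm, 0.24 to 0.38 kg. Origin: centre of its underside; z up. Floor 20 mm thick, walls 5 mm thick, tops 44 mm above the underside. The corner at -x, +y is the open spout: both walls stop 26 mm short of the inner corner, wall ends blue. Without the pin nuts slide out there. Black carry bar over the middle, along y.
- tote_bore (a point): Centre of the mouth of the tote's blind bore, on the tote's inner floor in the spout, at (-87, 52, 20) mm in the tote's frame. Bore 16 mm wide, 16 mm deep, slightly chamfered.
- tote_bar (a point): Middle of the carry bar's centre line, at (0, 0, 108) mm in the tote's frame. The bar runs along the tote's y, 140 mm long, section 14 x 14 mm, on a 14 mm wide post in the middle of each long wall, rigid with the tote. Grip it here from above, fingers closing along the tote's x.
- tote_foot (a point): Outer bottom corner of the tote under the spout, at (-105, 70, 0) mm in the tote's frame: the lowest point when the tote is tilted spout down.
- pin: Gate pin, 80 mm long, 0.06 kg: steel shank 14 mm across, chamfered foot, blue head 18 mm across on the top 28 mm. Origin: centre of its foot; z towards the head. Starts loose and upright in the parking block, foot 10 mm above the cart, 20 mm deep. Fully home in the tote its foot is 4 mm and its top 84 mm above the tote's underside; 2 mm of play, it may lean up to 15 degrees when tilted.
- park: Fixed white parking block, 60 x 60 x 30 mm high, with one bore 16 mm wide and 20 mm deep in the middle of its top. Origin: centre of its underside.
- nut1: One of three loose brass nuts, discs 20 mm across and 9 mm high, 20 g, lying in the half of the tote away from the spout. Origin: centre of its underside. Polished: they start to slide on the tote's floor at a tilt of about 8 to 13 degrees, and along its walls at up to twice that; 30 to 35 degrees towards the spout corner brings all down.
- nut2: One of three loose brass nuts, discs 20 mm across and 9 mm high, 20 g, lying in the half of the tote away from the spout. Origin: centre of its underside. Polished: they start to slide on the tote's floor at a tilt of about 8 to 13 degrees, and along its walls at up to twice that; 30 to 35 degrees towards the spout corner brings all down.
- nut3: One of three loose brass nuts, discs 20 mm across and 9 mm high, 20 g, lying in the half of the tote away from the spout. Origin: centre of its underside. Polished: they start to slide on the tote's floor at a tilt of about 8 to 13 degrees, and along its walls at up to twice that; 30 to 35 degrees towards the spout corner brings all down.
- cup: Bystander: glass cup, 72 mm across, 90 mm high. Origin: centre of its underside.
- bite: Bystander: red rubber bite block, 50 x 28 x 22 mm high. Origin: centre of its underside.
- model: Bystander: white resin tooth model, about 66 x 62 x 33 mm high. Origin: centre of its underside.
Mind the look-alikes: they are no part of the job. There is more than one size of the pin; the one meant has the size given above.

How it is judged:
By the outcome, as a careful person would: the job done as asked, in the order asked, and still so for the second after the job is handed in, while the arm keeps its last pose, push and grip.
It also fails if it takes over 48 s, if anything falls off the work surface, if the arm or the gripper's body presses on something with over 40 N, if the wrist force passes 120 N, or if a joint passes its speed limit or range.

### The arm

A 6-joint arm with a two-finger parallel gripper is mounted at the origin on the work surface. World frame = base frame: x ahead of the robot, y to its left, z up, the work surface at z = 0. Lengths are in mm, angles in rad, forces in N, time in s.
With the tool pointing down it reaches from about 350 to 800 mm from the base axis. Payload 7.3 kg.
Tool frame: the origin (TCP) lies between the finger pads; the fingertips stand 8 mm ahead of it and the grasp point (between the pads) lies 11 mm behind it; z points along the fingers, y is the line along which they close (so a half turn about z gives the same grasp; the last joint's range is limited). The gripper opens to 85 mm and grips with 20 to 120 N. Pads are 22 mm wide; open, the fingers measure 114 mm over their backs; the gripper's body (76 mm by 85 mm) begins 54 mm behind the grasp point. The pads swing forward as they close: fully open they stand 13 mm farther back than shut.
Start: joints at [-0.146, 0.342, 1.524, -0, 1.275, -0.146], TCP at [525.021, 0.019, 207.322] pointing down, gripper open.
Joint ranges: [-2.53, 2.53], [-0.77, 2.02], [0.04, 2.7], [-1, 4.14], [0.28, 2.66], [-3.11, 3.11]. Speed limits (rad/s): [2.57, 2.57, 3.14, 3.14, 3.14, 3.14].

### API

Orientations are given as a rotation vector (axis times angle).
In Python, from cell import env gives the robot as it stands. The module is installed in compiled form; this text tells all that it offers.
- The arm moves only by the tool drive_tool, never from a script. Its argument "commands" is a list of rows, each a list of 7 numbers: the finger opening in cm, from 0 to 8.54, then the shift along the tool's x, y, z in cm, then the turn, a rotation vector about the tool's x, y, z in degrees. In form: [[hand, tx, ty, tz, wx, wy, wz], ...]. A call has 1 to 10 rows; each row is the pose to reach, as a shift and turn from the pose commanded when the call began, along the tool's axes at that moment; what a row does not reach only later rows make up. A row lasts 1/12 s, in which the tool goes at most 41.7 mm and 7.16 degrees, less where a joint would pass 70% of its speed; a pose out of reach is approached as far as the arm can. A call with a gripper value outside its range is refused whole. The fingers move at their own pace and stop on an object; "squeeze" is the grip in N (left out, the last holds). Time passes only in rows, so rows that repeat a pose let the fingers close. It gives the time, the measured TCP pose, the force, the opening and the grip force at its end, in the units of the state.
- env.observe(): the state, without advancing time (a new reading comes with each control period).
- env.snapshot(name): name is "scene" or "side" or "wrist"; returns a dict with "frame" (384x512x3 uint8, blue, green, red), "camera_matrix" (3x3 intrinsics, pixels), "camera_from_world" (4x4, takes a point from world to camera coordinates). Camera axes: x right, y up, looking along -z (the intrinsics and any distortion apply to the point x, -y, -z); pixel columns grow to the right and rows downward; lengths in mm; the calibration is good to about 2 mm. The wrist camera is an equidistant fisheye: a pixel r from the principal point sees the ray r / f radians off the axis. A picture is of the moment at which its call begins. There is no depth.
- env.finish_job(): hands the job in; it is judged then, once.
The state is a dict: "clock": time; "joints": joint angles; "qvel": joint speeds; "joint_efforts": joint torques, N m; "ee_pos": TCP position; "tcp_rot": TCP orientation; "ft_force": force on the tool from outside, world axes, zero at the start; "moment": the same for the moment, N m; "grip_width": finger opening in mm; "finger_force": force on a finger pad.
Only numpy, scipy, OpenCV 4.12 (cv2) and the standard library are available. Lean on these libraries where they do the work, as an engineer would, in place of code of your own. Each camera call takes 0.05 s, during which the arm holds its last target. There are 200 camera calls.

## Working session

There is one attempt and no reset: what is moved stays moved. The work goes in short steps, Python scripts to look and compute and a tool call to move; the robot and the scene stay as the last step left them, time stands still between calls to the robot, and variables do not carry over. Pictures are saved under pics/ and viewed, at most 10 in all, crops included, and the job is handed in when it is done.

Besides the shell and the picture viewer there is one more tool, called after "Request:" as name(argument=value, ...) on one line, values as JSON. drive_tool: Moves the arm, as the interface text tells. Its arguments: {"type":"object","properties":{"commands":{"type":"array"},"squeeze":{"type":"number"}},"required":["commands"]}

```bash
mkdir -p pics
python3 - <<'E'
from cell import env
import cv2,pickle
d={}
for n in("scene","side","wrist"):
    s=env.snapshot(n);d[n]=s;cv2.imwrite(f"pics/{n}0.png",s["frame"])
    print(n,s["camera_matrix"].tolist(),s["camera_from_world"].round(4).tolist(),[k for k in s])
pickle.dump(d,open("s0.pkl","wb"))
print(env.observe())
E
```

```text
scene [[481.09060167992754, 0.0, 255.43416997403773], [0.0, 481.09060167992754, 184.55530034554647], [0.0, 0.0, 1.0]] [[-0.3424, 0.9395, 0.0094, 226.58], [-0.731, -0.2727, 0.6255, 366.286], [0.5902, 0.2074, 0.7801, -1606.0079], [0.0, 0.0, 0.0, 1.0]] ['frame', 'camera_matrix', 'camera_from_world']
side [[455.2194148853287, 0.0, 263.46327661866917], [0.0, 455.2194148853287, 186.5454866554989], [0.0, 0.0, 1.0]] [[0.843, -0.5378, 0.005, -494.7658], [0.3126, 0.4975, 0.8092, -246.5906], [-0.4377, -0.6806, 0.5875, -1093.653], [0.0, 0.0, 0.0, 1.0]] ['frame', 'camera_matrix', 'camera_from_world']
wrist [[297.3186396354542, 0.0, 259.943729869965], [0.0, 297.3186396354542, 191.2699010959452], [0.0, 0.0, 1.0]] [[1.0, -0.0002, -0.0005, -524.4276], [0.0, 0.9655, -0.2603, 33.4704], [0.0005, 0.2603, 0.9655, -377.275], [0.0, 0.0, 0.0, 1.0]] ['frame', 'camera_matrix', 'camera_from_world']
{'clock': 0.15, 'joints': array([-1.45959229e-01,  3.42563240e-01,  1.52474834e+00,  4.43503725e-05,
        1.27539610e+00, -1.46004261e-01]), 'qvel': array([ 0.00215882, -0.00195978, -0.00429863,  0.00135338,  0.0005308 ,
        0.00053863]), 'joint_efforts': array([ 1.24654900e-03, -4.33907533e+01, -2.46148127e+01, -9.02174702e-05,
        5.71925848e-03,  3.60333468e-05]), 'ee_pos': array([5.24699257e+02, 1.02347812e-01, 2.06802524e+02]), 'tcp_rot': array([-2.22075513e+00, -2.22082641e+00,  9.91397110e-04]), 'ft_force': array([-0.01069981, -0.25314627,  0.15476731]), 'moment': array([ 0.04753373, -0.01049117, -0.02360747]), 'finger_force': 0.0, 'grip_width': 85.27256078681252}
```

View pics/scene0.png

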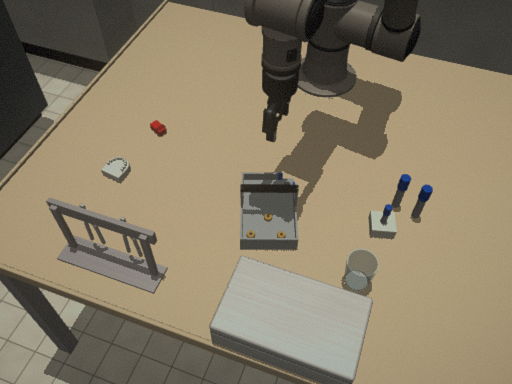

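View pics/side0.png

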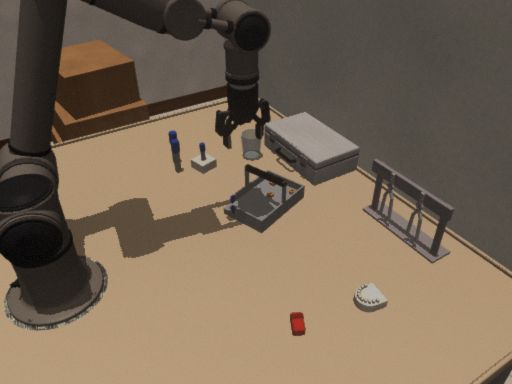

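View pics/wrist0.png

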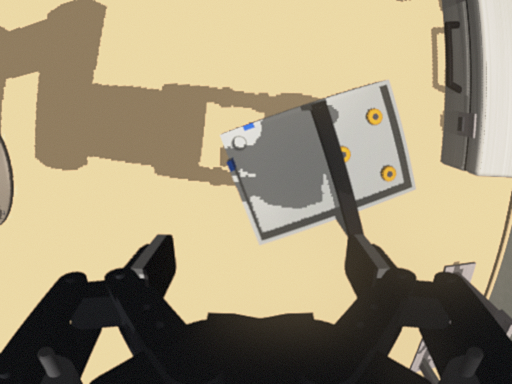

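```bash
cat > h.py <<'E'
import numpy as np,cv2
def ray(s,uv,fish=False):
    K=s["camera_matrix"];T=s["camera_from_world"]
    p=np.array([(uv[0]-K[0,2])/K[0,0],(uv[1]-K[1,2])/K[1,1]])
    if fish:
        r=np.hypot(*p);d=np.array([*(np.sin(r)*p/max(r,1e-9)),np.cos(r)])
    else: d=np.array([*p,1.])
    d=d*[1,-1,-1];R=T[:3,:3];return -R.T@T[:3,3],R.T@d
def plane(s,uv,z,fish=False):
    o,d=ray(s,uv,fish);return o+d*(z-o[2])/d[2]
def tri(rs):
    A=b=0
    for o,d in rs:
        d=d/np.linalg.norm(d);M=np.eye(3)-np.outer(d,d);A=A+M;b=b+M@o
    return np.linalg.solve(A,b)
def blobs(f,lo,hi,mn=8):
    m=cv2.inRange(cv2.cvtColor(f,cv2.COLOR_BGR2HSV),lo,hi)
    n,_,st,c=cv2.connectedComponentsWithStats(m)
    return [(c[i].round(1).tolist(),st[i].tolist()) for i in range(1,n) if st[i,4]>=mn]
E
python3 - <<'E'
import pickle;from h import *
d=pickle.load(open("s0.pkl","rb"))
for n in d: print(n,blobs(d[n]["frame"],(105,120,40),(130,255,255)))
w=d["wrist"]
for c in [(388,81),(413,187),(262,243)]: print("corner",plane(w,c,44,True).round(1))
print("bore",plane(w,(239,143),20,True).round(1))
for c in [(248,127),(231,165)]: print("wallend",plane(w,c,44,True).round(1))
for n in blobs(w["frame"],(12,120,100),(28,255,255)): print(n)
sc=d["scene"]["frame"];cv2.imwrite("pics/c.png",np.hstack([cv2.resize(sc[165:245,340:440],(500,400),interpolation=2),cv2.resize(d["side"]["frame"][120:176,150:220],(300,240),interpolation=2).copy().__array__() if 0 else cv2.copyMakeBorder(cv2.resize(d["side"]["frame"][120:176,150:220],(300,240),interpolation=2),0,160,0,0,0)]))
E
```

```text
scene [([403.9, 182.1], [399, 175, 12, 16, 132]), ([424.9, 192.8], [419, 185, 13, 17, 150]), ([387.6, 209.2], [384, 205, 8, 11, 53])]
side [([172.1, 132.6], [169, 131, 7, 4, 18]), ([173.9, 140.6], [171, 139, 7, 4, 25])]
wrist [([248.4, 126.1], [244, 123, 10, 7, 41]), ([231.1, 164.8], [228, 160, 7, 11, 50])]
corner [672.6 109.3  44. ]
corner [716.2 -17.3  44. ]
corner [526.9 -87.9  44. ]
bore [499.5  30.2  20. ]
wallend [511.3  50.3  44. ]
wallend [491.9   7.8  44. ]
([373.9, 116.0], [367, 109, 15, 16, 162])
([345.6, 152.9], [340, 147, 11, 15, 83])
([388.2, 173.0], [382, 166, 14, 15, 146])
```

View pics/c.png

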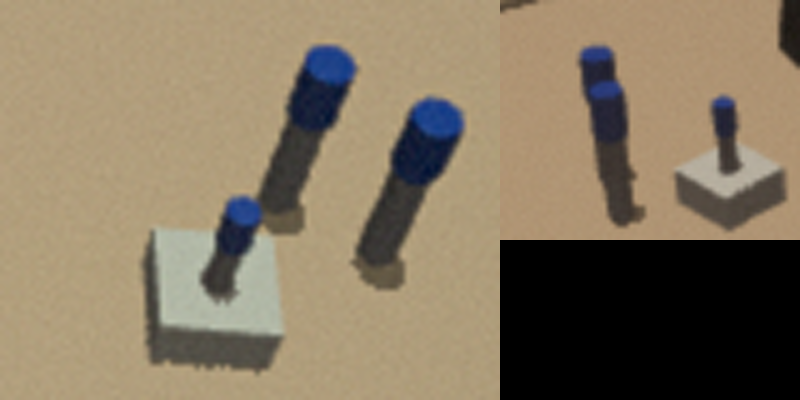

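Run:
```python
import pickle;from h import *
d=pickle.load(open("s0.pkl","rb"));S=d["scene"];D=d["side"]
a,b=(388.6,207.2),(202.0,143.6)
print("pintop tri",tri([ray(S,a),ray(D,b)]).round(1),plane(S,a,90).round(1),plane(D,b,90).round(1))
for p in [(150,230),(272,235),(282,335),(160,325)]: print("park",plane(S,(340+p[0]/5,165+p[1]/5),30).round(1))
# tall pins
A=(340+329/5,165+64/5);B=(340+436/5,165+117/5)
sA=(150+97/4.286,120+54/4.286);sB=(150+106/4.286,120+90/4.286)
for x,y in [(A,sA),(B,sB),(A,sB),(B,sA)]: print("tall",tri([ray(S,x),ray(D,y)]).round(1))
for p in [(280,215),(375,265)]: print("foot",plane(S,(340+p[0]/5,165+p[1]/5),0).round(1))
for c in [(366,262),(362,268)]: print("cup rim",plane(S,c,90).round(1),"base",plane(S,(357,283),0).round(1))
```

```text
pintop tri [538.9 296.3  86.6] [542.1 295.7  90. ] [536.4 291.8  90. ]
park [522.2 258.3  30. ]
park [503.6 317.1  30. ]
park [562.3 332.1  30. ]
park [577.4 274.6  30. ]
tall [461.6 322.1 131.2]
tall [465.  367.6  92.1]
tall [455.4 317.8 111.8]
tall [471.2 371.5 112.1]
foot [465.4 321.7   0. ]
foot [480.2 373.4   0. ]
cup rim [708.8 275.6  90. ] base [714.9 272.8   0. ]
cup rim [726.5 270.5  90. ] base [714.9 272.8   0. ]
```

Request:
drive_tool(commands=[[8.5, 4, 0.2, 0, 0, 0, 0], [8.5, 8, 0.4, 0, 0, 0, 0], [8.5, 12, 0.7, 0.5, 0, 0, 0], [8.5, 16, 1, 1, 0, 0, 0], [8.5, 20, 1.3, 2, 0, 0, 0], [8.5, 24, 1.6, 3, 0, 0, 0], [8.5, 27, 1.6, 4, 0, 0, 0], [8.5, 29.5, 1.6, 4.5, 0, 0, 0], [8.5, 29.5, 1.6, 4.5, 0, 0, 0], [8.5, 29.5, 1.6, 4.5, 0, 0, 0]], squeeze=40)

```text
clock: 0.98
ee_pos: [540.3, 296.0, 161.3]
tcp_rot: [-2.218, -2.224, 0.003]
ft_force: [-0.2, 0.7, 0.1]
grip_width: 85.3
finger_force: 0.0
```

Run:
```python
from cell import env
from h import *
import pickle
s=env.snapshot("wrist");pickle.dump(s,open("w1.pkl","wb"));cv2.imwrite("pics/w1.png",s["frame"])
o=env.observe();print(o["clock"],o["ee_pos"],o["tcp_rot"],o["joints"])
for c,st in blobs(s["frame"],(105,120,40),(130,255,255)): print(c,st,plane(s,c,90,True).round(1))
```

```text
1.0333 [540.72595001 294.89911865 161.86467911] [ 2.22026658e+00  2.22253003e+00 -1.74487696e-03] [ 3.75198170e-01  5.45174568e-01  1.32491259e+00 -5.21703083e-04
  1.27249998e+00  3.74332809e-01]
[169.8, 104.3] [150, 88, 42, 33, 1072] [466.8 370.5  90. ]
[155.4, 172.3] [136, 155, 41, 37, 1087] [451.4 314.1  90. ]
[257.0, 193.3] [248, 184, 19, 19, 286] [537.7 295.9  90. ]
```

View pics/w1.png

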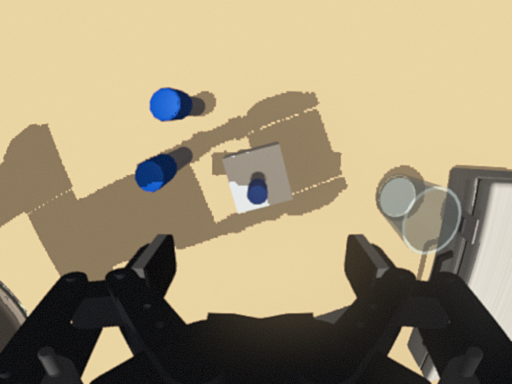

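Request:
drive_tool(commands=[[8.5, 0.05, -0.15, 3, 0, 0, 0], [8.5, 0.05, -0.15, 6, 0, 0, 0], [8.5, 0.05, -0.15, 8.5, 0, 0, 0], [8.5, 0.05, -0.15, 9.7, 0, 0, 0], [8.5, 0.05, -0.15, 9.7, 0, 0, 0], [1.5, 0.05, -0.15, 9.7, 0, 0, 0], [1.5, 0.05, -0.15, 9.7, 0, 0, 0], [1.5, 0.05, -0.15, 9.7, 0, 0, 0], [1.5, 0.05, -0.15, 9.7, 0, 0, 0], [1.5, 0.05, -0.15, 9.7, 0, 0, 0]], squeeze=40)

```text
clock: 1.87
ee_pos: [540.0, 295.6, 66.4]
tcp_rot: [2.221, 2.221, 0.003]
ft_force: [0.2, -0.4, -0.2]
grip_width: 25.3
finger_force: 0.0
```

Request:
drive_tool(commands=[[1.5, 0, 0, 0, 0, 0, 0], [1.5, 0, 0, 0, 0, 0, 0], [1.5, 0, 0, 0, 0, 0, 0], [1.5, 0, 0, 0, 0, 0, 0]], squeeze=40)

```text
clock: 2.2
ee_pos: [539.9, 295.8, 66.1]
tcp_rot: [2.221, 2.221, 0.002]
ft_force: [-0.9, -0.2, 5.8]
grip_width: 15.1
finger_force: 3.0
```

Run:
```python
from cell import env
o=env.observe();print({k:o[k] for k in("ee_pos","ft_force","moment","grip_width","finger_force")})
```

```text
{'ee_pos': array([539.93333234, 295.83043202,  66.13868783]), 'ft_force': array([-0.93154889, -0.17533174,  5.83717487]), 'moment': array([-0.00402899,  0.17729246, -0.03998572]), 'grip_width': 15.072515215231894, 'finger_force': 2.98011414706707}
```

Request:
drive_tool(commands=[[0.5, 0, 0, 0, 0, 0, 0], [0.5, 0, 0, 0, 0, 0, 0], [0.5, 0, 0, 0, 0, 0, 0]], squeeze=40)

```text
clock: 2.45
ee_pos: [539.8, 295.9, 66.4]
tcp_rot: [2.221, 2.221, 0.002]
ft_force: [-2.5, -0.6, 7.7]
grip_width: 4.9
finger_force: 3.9
```

Run:
```python
from cell import env
from h import *
s=env.snapshot("scene")["frame"];w=env.snapshot("wrist")["frame"]
o=env.observe();print({k:o[k] for k in("clock","ft_force","moment","grip_width","finger_force")})
cv2.imwrite("pics/g.png",np.hstack([cv2.resize(s[145:245,335:435],(400,400),interpolation=2),cv2.resize(w[140:280,180:320],(400,400),interpolation=2)]))
```

```text
{'clock': 2.55, 'ft_force': array([-2.45323001, -0.08135704,  7.67691552]), 'moment': array([-0.02040206,  0.31557977, -0.04774399]), 'grip_width': 5.007824185090559, 'finger_force': 3.9305761456489563}
```

View pics/g.png

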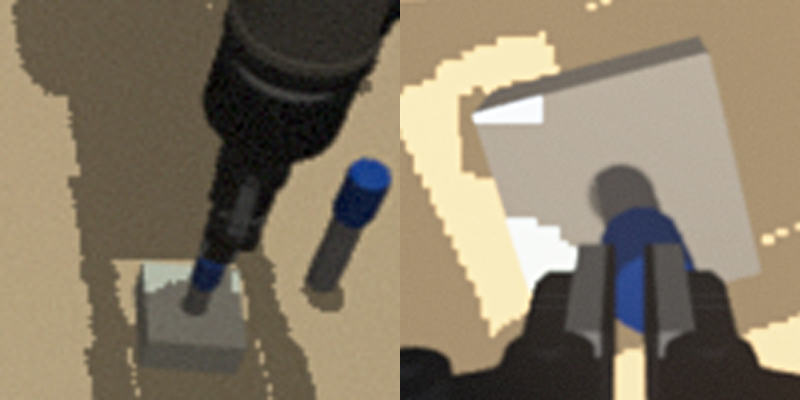

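Run:
```python
from cell import env
from h import *
import pickle
S=pickle.load(open("s0.pkl","rb"))["scene"]
for P in [(540,296,90),(540,296,62),(540,296,58),(540,296,30),(540,285,58),(540,307,58)]:
    c=S["camera_from_world"]@[*P,1];K=S["camera_matrix"]
    u=K[0,0]*c[0]/-c[2]+K[0,2];v=-K[1,1]*c[1]/-c[2]+K[1,2]
    print(P,round(u,1),round(v,1),"crop",round((u-335)*4),round((v-145)*4), "oldcrop",round((u-340)*5),round((v-165)*5))
w=env.snapshot("wrist");cv2.imwrite("pics/w2.png",w["frame"]);pickle.dump(w,open("w2.pkl","wb"));
K=w["camera_matrix"]
for P in [(540,296,90),(540,296,62),(540,296,58),(540,296,66),(540,296,77),(540,296,30)]:
    c=(w["camera_from_world"]@[*P,1])[:3]*[1,-1,-1]
    th=np.arctan2(np.hypot(c[0],c[1]),c[2]);p=c[:2]/np.hypot(c[0],c[1])*th*K[0,0]+K[:2,2];print(P,p.round(1),"crop",((p-[180,140])*400/140+[400,0]).round())
```

```text
(540, 296, 90) 388.9 206.6 crop 216 246 oldcrop 244 208
(540, 296, 62) 386.3 213.3 crop 205 273 oldcrop 232 242
(540, 296, 58) 385.9 214.3 crop 204 277 oldcrop 230 246
(540, 296, 30) 383.5 220.7 crop 194 303 oldcrop 217 279
(540, 285, 58) 381.5 213.0 crop 186 272 oldcrop 207 240
(540, 307, 58) 390.4 215.5 crop 222 282 oldcrop 252 253
(540, 296, 90) [260.6 241.3] crop [630. 290.]
(540, 296, 62) [260.4 222.3] crop [630. 235.]
(540, 296, 58) [260.4 220. ] crop [630. 228.]
(540, 296, 66) [260.4 224.6] crop [630. 242.]
(540, 296, 77) [260.5 231.7] crop [630. 262.]
(540, 296, 30) [260.2 206.2] crop [629. 189.]
```

Run:
```python
from h import *
import pickle
w=pickle.load(open("w2.pkl","rb"));K=w["camera_matrix"]
f=cv2.convertScaleAbs(w["frame"][190:310,185:335],alpha=2.2,beta=20)
f=cv2.resize(f,(750,600),interpolation=cv2.INTER_CUBIC)
for P,col in [((540,296,58),(0,0,255)),((540,296,90),(0,255,0)),((540,307,58),(255,0,255)),((540,307,90),(255,255,0)),((540,285,58),(0,128,255))]:
    c=(w["camera_from_world"]@[*P,1])[:3]*[1,-1,-1]
    th=np.arctan2(np.hypot(c[0],c[1]),c[2]);p=c[:2]/np.hypot(c[0],c[1])*th*K[0,0]+K[:2,2]
    cv2.circle(f,tuple(int(v) for v in (p-[185,190])*5),4,col,-1)
cv2.imwrite("pics/w2c.png",f)
```

```text
(no output)
```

View pics/w2c.png

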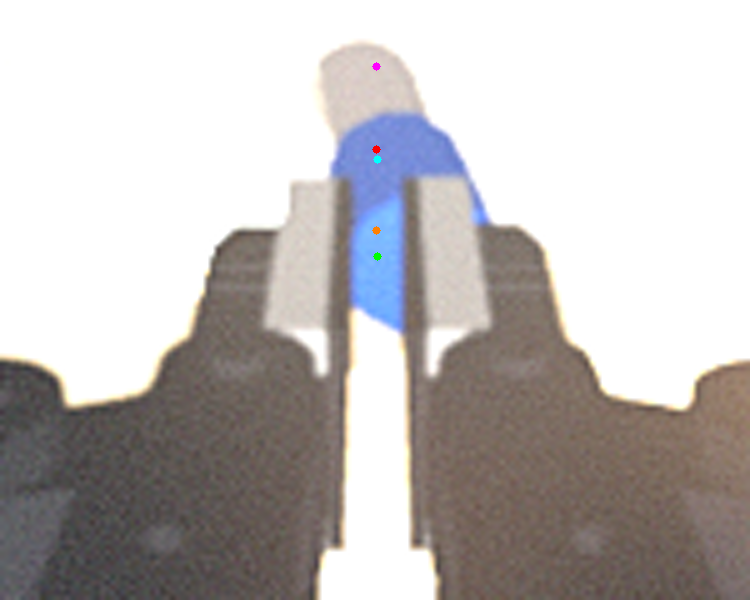

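Run:
```python
from h import *
import pickle
d=pickle.load(open("s0.pkl","rb"))
for n in("scene","side"):
  S=d[n];K=S["camera_matrix"]
  for x in(478,572):
    for z in(199,212,225,240):
      c=S["camera_from_world"]@[x,0,z,1];print(n,x,z,round(K[0,0]*c[0]/-c[2]+K[0,2],1),round(-K[1,1]*c[1]/-c[2]+K[1,2],1))
a=cv2.resize(d["scene"]["frame"][80:160,230:310],(400,400),interpolation=2);b=cv2.resize(d["side"]["frame"][80:160,200:280],(400,400),interpolation=2)
cv2.imwrite("pics/f.png",cv2.convertScaleAbs(np.hstack([a,b]),alpha=2))
```

```text
scene 478 199 282.1 126.4
scene 478 212 282.4 122.5
scene 478 225 282.7 118.5
scene 478 240 283.0 113.9
scene 572 199 269.5 153.2
scene 572 212 269.7 149.3
scene 572 225 269.9 145.4
scene 572 240 270.1 140.8
side 478 199 228.6 162.0
side 478 212 228.4 157.8
side 478 225 228.2 153.5
side 478 240 228.0 148.5
side 572 199 259.2 152.0
side 572 212 259.2 147.8
side 572 225 259.2 143.6
side 572 240 259.2 138.7
```

View pics/f.png

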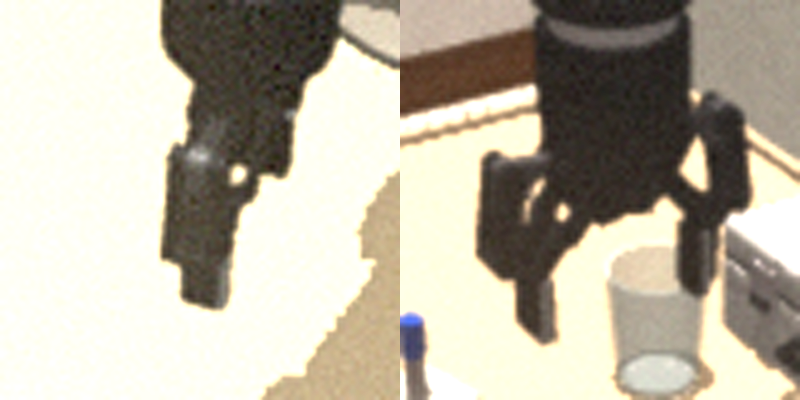

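Request:
drive_tool(commands=[[0.5, 0, 0, -1.5, 0, 0, 0], [0.5, 0, 0, -3.5, 0, 0, 0], [8.5, 0, 0, -3.5, 0, 0, 0], [8.5, 0, 0, -3.5, 0, 0, 0], [8.5, 0, 0, -3.5, 0, 0, 0], [8.5, 0, 0, -3.5, 0, 0, 0], [8.5, 0, 0, -3.5, 0, 0, 0], [8.5, 0, 0, -3.5, 0, 0, 0], [8.5, 0, 0, -3.5, 0, 0, 0]])

```text
clock: 3.35
ee_pos: [539.3, 295.4, 99.8]
tcp_rot: [-2.221, -2.221, 0.001]
ft_force: [-0.4, -0.4, -0.0]
grip_width: 84.8
finger_force: 0.0
```

Run:
```python
from cell import env
from h import *
s=env.snapshot("wrist");S=env.snapshot("scene");o=env.observe();print(o["clock"],o["ee_pos"])
for c,st in blobs(s["frame"],(105,120,40),(130,255,255)): print(c,st,plane(s,c,85,True).round(1))
for c,st in blobs(s["frame"],(105,120,130),(125,255,255)): print("bright",c,st,plane(s,c,90,True).round(1))
for c,st in blobs(S["frame"],(105,120,40),(130,255,255)): print("sc",c,st,plane(S,c,76,False).round(1))
```

```text
3.45 [539.43455454 295.49358143 100.06037569]
[140.4, 101.9] [112, 80, 60, 44, 2105] [463.6 371.   85. ]
[124.7, 191.5] [97, 167, 57, 51, 2027] [447.6 312.3  85. ]
[253.5, 216.0] [241, 197, 25, 34, 573] [535.1 295.9  85. ]
bright [131.4, 101.4] [112, 80, 40, 44, 1379] [459.5 371.5  90. ]
bright [121.3, 211.3] [114, 205, 16, 13, 144] [445.6 299.8  90. ]
bright [257.6, 211.2] [253, 209, 10, 6, 20] [537.8 300.9  90. ]
sc [425.0, 192.7] [419, 185, 13, 17, 148] [454.3 374.2  76. ]
sc [386.4, 212.3] [384, 210, 6, 5, 20] [547.9 294.6  76. ]
```

Request:
drive_tool(commands=[[8.5, 0, -0.2, 3, 0, 0, 0], [8.5, 0, -0.2, 5, 0, 0, 0], [8.5, 0, -0.2, 6.3, 0, 0, 0], [8.5, 0, -0.2, 6.3, 0, 0, 0], [1, 0, -0.2, 6.3, 0, 0, 0], [1, 0, -0.2, 6.3, 0, 0, 0], [1, 0, -0.2, 6.3, 0, 0, 0], [1, 0, -0.2, 6.3, 0, 0, 0], [1, 0, -0.2, 6.3, 0, 0, 0], [1, 0, -0.2, 6.3, 0, 0, 0]], squeeze=40)

```text
clock: 4.28
ee_pos: [537.8, 295.7, 38.2]
tcp_rot: [2.221, 2.221, 0.002]
ft_force: [-1.2, -0.2, 2.9]
grip_width: 16.6
finger_force: 38.9
```

Request:
drive_tool(commands=[[1, 0, 0, 0, 0, 0, 0], [1, 0, 0, 0, 0, 0, 0], [1, 0, 0, 0, 0, 0, 0]])

```text
clock: 4.53
ee_pos: [537.9, 295.7, 38.1]
tcp_rot: [2.221, 2.221, 0.002]
ft_force: [-1.3, -0.4, 4.9]
grip_width: 16.6
finger_force: 38.9
```

Request:
drive_tool(commands=[[1, 0, 0, -3, 0, 0, 0], [1, 0, 0, -6, 0, 0, 0], [1, 0, 0, -8, 0, 0, 0], [1, 0, 0, -10, 0, 0, 0], [1, -3, -0.5, -10, 0, 0, 0], [1, -6.5, -1, -10, 0, 0, 0], [1, -10, -1.5, -10, 0, 0, 0], [1, -13.5, -2, -10, 0, 0, 0], [1, -17, -2.5, -10, 0, 0, 0], [1, -20, -3, -10, 0, 0, 0]])

```text
clock: 5.37
ee_pos: [506.8, 93.5, 137.2]
tcp_rot: [2.222, 2.221, -0.001]
ft_force: [0.8, 0.3, -0.2]
grip_width: 17.0
finger_force: 40.3
```

Request:
drive_tool(commands=[[1, -3, -0.4, 0, 0, 0, 0], [1, -5.5, -0.7, 0.5, 0, 0, 0], [1, -6.6, -0.8, 2, 0, 0, 0], [1, -6.6, -0.8, 2.5, 0, 0, 0], [1, -6.6, -0.8, 2.5, 0, 0, 0], [1, -6.6, -0.8, 2.5, 0, 0, 0]])

```text
clock: 5.87
ee_pos: [499.5, 30.1, 112.2]
tcp_rot: [-2.221, -2.221, 0.0]
ft_force: [0.4, 0.5, -0.6]
grip_width: 16.7
finger_force: 40.3
```

Run:
```python
from cell import env
from h import *
import pickle
d={n:env.snapshot(n) for n in("scene","side","wrist")};pickle.dump(d,open("s3.pkl","wb"));o=env.observe();print(o["clock"],o["ee_pos"],o["ft_force"],o["joints"].round(2))
w=d["wrist"]["frame"]
for n in d: print(n,[b for b in blobs(d[n]["frame"],(105,120,30),(130,255,255),6)])
a=cv2.resize(w[80:280,140:420],(560,400),interpolation=2)
b=cv2.resize(d["scene"]["frame"][120:220,220:320],(240,240),interpolation=2);c=cv2.resize(d["side"]["frame"][140:240,200:300],(240,240),interpolation=2)
cv2.imwrite("pics/h.png",cv2.convertScaleAbs(np.hstack([cv2.copyMakeBorder(a,0,80,0,0,0),np.vstack([b,c])]),alpha=1.5))
```

```text
6.0167 [499.97101191  30.44955022 112.80792254] [-0.09906843 -0.06305072  0.04230862] [-0.09  0.4   1.73  0.    1.02 -0.09]
scene [([403.9, 182.2], [398, 175, 13, 16, 135]), ([425.0, 192.7], [419, 185, 13, 17, 149])]
side [([172.0, 132.6], [169, 131, 7, 4, 20]), ([173.9, 140.6], [171, 139, 7, 4, 25])]
wrist [([274.1, 168.7], [267, 163, 15, 12, 98]), ([247.5, 217.6], [245, 213, 5, 11, 35]), ([260.1, 257.9], [241, 231, 38, 53, 1648])]
```

View pics/h.png

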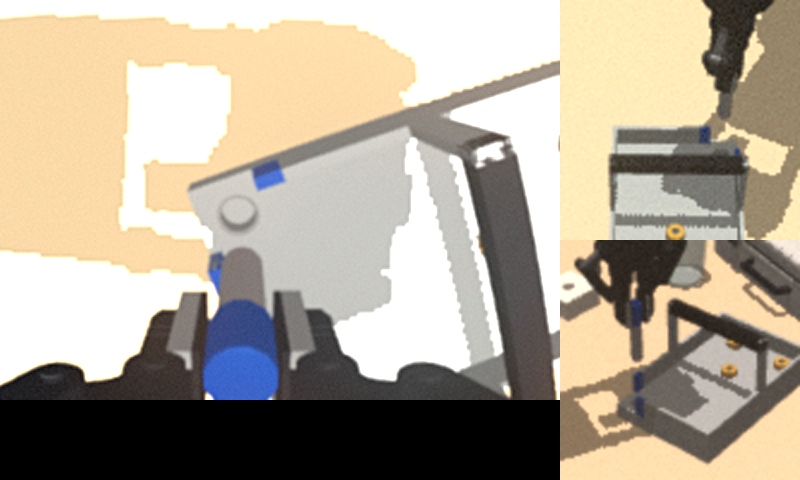

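Run:
```python
from h import *
import pickle
d=pickle.load(open("s3.pkl","rb"));w=d["wrist"]
print("bore",plane(w,(259.5,186),20,True).round(1),"2deg",plane(w,(259.5,184.5),20,True).round(1))
g=w["frame"][170:235,235:285];m=cv2.inRange(cv2.cvtColor(w["frame"],cv2.COLOR_BGR2HSV),(105,120,30),(130,255,255))
gray=cv2.cvtColor(w["frame"],cv2.COLOR_BGR2GRAY)
for v in range(172,236,2): print(v," ".join("%3d"%x for x in gray[v,242:282]))
print("head top",plane(w,(260.1,268),164.5,True).round(1))
for z in(82,85,88):print("foot",plane(w,(261,208),z,True).round(1))
S,D=d["scene"],d["side"]
a=(220+725/2.4-560/2.4,120+117/2.4);b=(200+(638-560)/2.4,140+(358-240)/2.4)
print("foot sc/side",tri([ray(S,a),ray(D,b)]).round(1),plane(S,a,84).round(1),plane(D,b,84).round(1))
```

```text
bore [499.6  31.3  20. ] 2deg [499.6  32.7  20. ]
172 108 116 127 136 137 139 140 140 141 138 138 137 140 140 140 139 138 140 139 138 137 138 138 141 136 115  88  76  75  76  76  78  83  89  97 106 117 126 133 135
174 141 139 139 135 138 137 138 138 137 138 138 137 138 137 138 138 138 140 137 139 137 139 139 138 139 133 113  93  94 105 114 126 133 136 136 137 139 139 137 137
176 137 137 137 137 138 137 136 139 138 137 139 137 139 138 136 136 134 139 136 139 138 139 140 138 139 138 135 135 138 139 137 139 139 137 138 136 137 136 137 135
178 136 136 138 137 135 135 139 138 138 137 135 134 129 124 121 122 122 118 122 122 124 128 132 135 137 138 137 137 138 135 139 138 137 135 138 136 138 136 136 136
180 136 137 135 137 136 136 139 138 133 128 124 124 134 134 136 137 138 138 136 136 136 129 121 119 125 135 138 139 139 137 138 137 137 136 137 136 135 136 136 137
182 138 136 135 137 137 137 135 131 126 123 131 138 136 137 139 137 136 139 137 137 138 137 138 129 120 120 131 134 139 138 138 137 137 135 135 136 137 136 136 135
184 135 137 135 137 138 138 133 122 119 129 136 138 137 138 137 13
[... 3674 characters left out ...]
135 130  97  54  35  38  55  75
230  39 100 194 237 238 238 207 127  82  79  80  77  71  70  59  55  56  58  55  60  55  57  60  65  73  80  83  83  81  85 100 122 135 130  97  53  34  34  46  71
232  32  95 191 238 239 237 200 111  68  65  57  55  49  52  49  50  51  49  48  54  51  52  46  46  48  55  62  70  75  81 101 121 135 128  93  48  36  37  45  65
234  36  86 188 239 240 219 147  73  48  48  50  52  49  52  54  51  51  51  48  51  49  47  51  52  49  49  50  50  48  56  75 114 131 131  91  47  33  38  40  54
head top [499.8  30.5 164.5]
foot [500.7  31.1  82. ]
foot [500.6  32.1  85. ]
foot [500.6  33.   88. ]
foot sc/side [503.   32.5  81.4] [505.1  33.1  84. ] [501.4  29.2  84. ]
```

Request:
drive_tool(commands=[[1, 0.04, -0.1, 2, 0, 0, 0], [1, 0.04, -0.1, 4, 0, 0, 0], [1, 0.04, -0.1, 5.2, 0, 0, 0], [1, 0.04, -0.1, 5.8, 0, 0, 0], [1, 0.04, -0.1, 6.2, 0, 0, 0], [1, 0.04, -0.1, 6.5, 0, 0, 0], [1, 0.04, -0.1, 6.8, 0, 0, 0], [1, 0.04, -0.1, 6.8, 0, 0, 0]])

```text
clock: 6.68
ee_pos: [498.8, 30.0, 44.5]
tcp_rot: [2.221, 2.221, 0.001]
ft_force: [-1.3, -0.3, -0.5]
grip_width: 16.5
finger_force: 40.3
```

Request:
drive_tool(commands=[[1, 0, 0, 0.4, 0, 0, 0], [1, 0, 0, 0.7, 0, 0, 0], [1, 0, 0, 1.0, 0, 0, 0], [1, 0, 0, 1.2, 0, 0, 0], [1, 0, 0, 1.3, 0, 0, 0], [1, 0, 0, 1.3, 0, 0, 0]])

```text
clock: 7.18
ee_pos: [498.9, 29.9, 32.2]
tcp_rot: [2.221, 2.221, 0.001]
ft_force: [-2.7, -0.2, 9.5]
grip_width: 16.5
finger_force: 41.2
```

Request:
drive_tool(commands=[[3, 0, 0, 0, 0, 0, 0], [8.5, 0, 0, 0, 0, 0, 0], [8.5, 0, 0, 0, 0, 0, 0], [8.5, 0, 0, 0, 0, 0, 0], [8.5, 0, 0, 0, 0, 0, 0], [8.5, 0, 0, 0, 0, 0, 0], [8.5, 0, 0, -3, 0, 0, 0], [8.5, 0, 0, -6, 0, 0, 0], [8.5, 0, 0, -9.5, 0, 0, 0], [8.5, 0, 0, -13, 0, 0, 0]])

```text
clock: 8.02
ee_pos: [497.9, 30.0, 162.4]
tcp_rot: [-2.221, -2.221, 0.001]
ft_force: [1.9, 0.2, -0.8]
grip_width: 85.1
finger_force: 0.0
```

Request:
drive_tool(commands=[[8.5, 0, 2, -4, 0, 0, 0], [8.5, -1, 5, -4, 0, 0, 0], [8.5, -2, 8, -4, 0, 0, 0], [8.5, -2, 10, -4, 0, 0, 0], [8.5, -2, 10, -4, 0, 0, 0], [8.5, -2, 10, -4, 0, 0, 0]])

```text
clock: 8.52
ee_pos: [598.5, 9.8, 200.3]
tcp_rot: [-2.221, -2.22, 0.002]
ft_force: [-0.1, 0.8, 0.0]
grip_width: 85.3
finger_force: 0.0
```

Run:
```python
from cell import env
from h import *
import pickle
d={n:env.snapshot(n) for n in("scene","side","wrist")};pickle.dump(d,open("s4.pkl","wb"));o=env.observe();print(o["clock"],o["ee_pos"],o["ft_force"])
w=d["wrist"]
print(blobs(w["frame"],(105,120,30),(130,255,255),6))
cv2.imwrite("pics/i.png",np.hstack([cv2.convertScaleAbs(w["frame"],alpha=1.5),cv2.copyMakeBorder(cv2.resize(d["side"]["frame"][140:240,200:300],(280,280),interpolation=2),0,104,0,0,0)]))
```

```text
8.6667 [597.5005203   10.20414908 201.17126553] [-0.25177648 -0.32516921 -0.04987685]
[([182.8, 137.3], [178, 134, 10, 7, 39]), ([166.9, 164.1], [156, 152, 21, 29, 402])]
```

View pics/i.png

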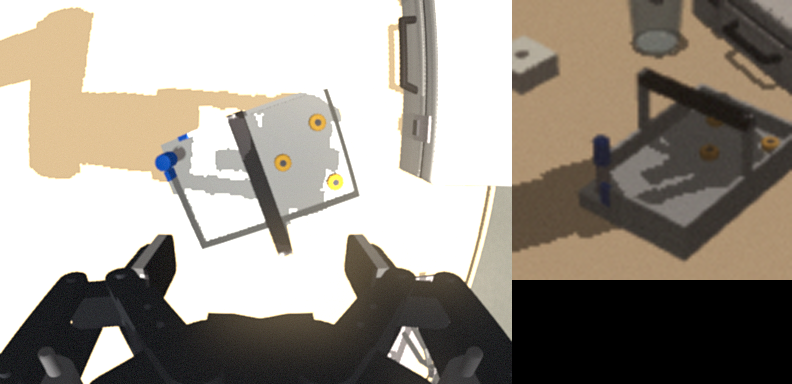

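Run:
```python
from h import *
import pickle
d=pickle.load(open("s4.pkl","rb"));w=d["wrist"]
g=cv2.cvtColor(w["frame"],cv2.COLOR_BGR2GRAY)
m=(g<55).astype(np.uint8);m[:100]=0;m[258:]=0;m[:,:220]=0;m[:,305:]=0
n,L,st,c=cv2.connectedComponentsWithStats(m);i=1+np.argmax(st[1:,4]);print(st[i],c[i])
ct=max(cv2.findContours((L==i).astype(np.uint8),0,2)[0],key=cv2.contourArea)
b=cv2.boxPoints(cv2.minAreaRect(ct));print(b.round(1).tolist())
b=b[np.argsort(b[:,1])];P=[plane(w,p,115,True) for p in b]
print([p.round(1).tolist() for p in P])
a=(P[0]+P[1])/2;e=(P[2]+P[3])/2;v=a-e;print("mid",(a+e)/2,"len",np.linalg.norm(v),"yaw",np.degrees(np.arctan2(-v[0],v[1])))
print("pin top",plane(w,(163,161),84,True).round(1))
S=d["scene"]
for v in range(180,192): pass
for r in range(125,250,20):
    xs=np.where(L[r]==i)[0];print(r,xs.min(),xs.max(),plane(w,(xs.min(),r),115,True).round(1),plane(w,(xs.max(),r),115,True).round(1))
```

```text
[ 243  138   47  107 1373] [263.57392571 192.60815732]
[[236.8000030517578, 142.8000030517578], [251.10000610351562, 137.60000610351562], [289.70001220703125, 243.6999969482422], [275.3999938964844, 249.0]]
[[589.9, 55.0, 115.0], [577.7, 50.6, 115.0], [625.2, -42.8, 115.0], [611.9, -48.1, 115.0]]
mid [601.16378201   3.65520575 115.        ] len 104.23727535837415 yaw 19.467410146079487
pin top [500.7  30.9  84. ]Traceback (most recent call last):
  File "<stdin>", line 16, in <module>
    return umr_minimum(a, axis, None, out, keepdims, initial, where)
ValueError: zero-size array to reduction operation minimum which has no identity
```

Request:
drive_tool(commands=[[8.5, 0, 0.1, 2, 0, 0, -6.5], [8.5, 0, 0.1, 4, 0, 0, -13], [8.5, 0, 0.1, 6, 0, 0, -19.6], [8.5, 0, 0.1, 7, 0, 0, -19.6], [8.5, 0, 0.1, 9, 0, 0, -19.6], [8.5, 0, 0.1, 11, 0, 0, -19.6], [8.5, 0, 0.1, 12.5, 0, 0, -19.6], [8.5, 0, 0.1, 13.2, 0, 0, -19.6], [8.5, 0, 0.1, 13.2, 0, 0, -19.6], [8.5, 0, 0.1, 13.2, 0, 0, -19.6]])

```text
clock: 9.5
ee_pos: [599.7, 10.0, 70.1]
tcp_rot: [1.812, 2.565, 0.001]
ft_force: [-0.1, 0.1, 0.0]
grip_width: 85.2
finger_force: 0.0
```

Run:
```python
from cell import env
from h import *
from scipy.spatial.transform import Rotation as R
w=env.snapshot("wrist");o=env.observe();print(o["clock"],o["ee_pos"],o["ft_force"],R.from_rotvec(o["tcp_rot"]).as_matrix().round(3).tolist())
g=cv2.cvtColor(w["frame"],cv2.COLOR_BGR2GRAY)
for r in (150,170,190,210,230): print(r,g[r,225:296:2].tolist())
```

```text
9.55 [600.16274492   9.92370055  70.59804865] [-0.3609682  -0.25129455  0.50322908] [[-0.334, 0.942, 0.002], [0.942, 0.334, -0.0], [-0.001, 0.002, -1.0]]
150 [228, 228, 228, 228, 226, 226, 229, 205, 75, 68, 66, 67, 68, 64, 65, 66, 67, 68, 63, 45, 47, 43, 43, 41, 66, 131, 131, 129, 132, 132, 129, 131, 129, 132, 131, 130]
170 [227, 226, 226, 225, 225, 226, 226, 227, 95, 61, 62, 64, 58, 45, 41, 43, 41, 43, 42, 40, 41, 39, 41, 38, 64, 130, 132, 131, 130, 129, 132, 131, 132, 130, 129, 131]
190 [131, 130, 131, 129, 131, 131, 131, 131, 71, 35, 38, 37, 40, 33, 38, 41, 38, 41, 37, 37, 36, 40, 39, 34, 75, 128, 130, 129, 127, 129, 123, 91, 88, 81, 87, 99]
210 [131, 131, 132, 131, 130, 130, 128, 131, 99, 34, 37, 35, 35, 36, 37, 35, 34, 38, 35, 35, 36, 33, 37, 34, 89, 129, 129, 127, 127, 114, 123, 127, 129, 129, 124, 126]
230 [130, 132, 131, 128, 129, 131, 129, 131, 107, 37, 37, 40, 39, 38, 35, 35, 37, 35, 33, 40, 33, 34, 36, 35, 89, 128, 128, 127, 128, 128, 130, 130, 128, 126, 128, 130]
```

Request:
drive_tool(commands=[[8.5, 0, -0.12, 0.1, 0, 0, 0], [1, 0, -0.12, 0.1, 0, 0, 0], [1, 0, -0.12, 0.1, 0, 0, 0], [1, 0, -0.12, 0.1, 0, 0, 0], [1, 0, -0.12, 0.1, 0, 0, 0], [1, 0, -0.12, 0.1, 0, 0, 0], [1, 0, -0.12, 0.1, 0, 0, 0], [1, 0, -0.12, 0.1, 0, 0, 0], [1, 0, -0.12, 0.1, 0, 0, 0], [1, 0, -0.12, 0.1, 0, 0, 0]], squeeze=115)

```text
clock: 10.38
ee_pos: [598.6, 9.5, 68.7]
tcp_rot: [1.81, 2.567, 0.001]
ft_force: [-1.1, 1.0, 3.9]
grip_width: 11.7
finger_force: 95.3
```

Request:
drive_tool(commands=[[1, 0, 0, -0.3, 0, 0, 0], [1, 0, 0, -1, 0, 0, 0], [1, 0, 0, -2, 0, 0, 0], [1, 0, 0, -3.5, 0, 0, 0], [1, 0, 0, -5, 0, 0, 0], [1, 0, 0, -6.5, 0, 0, 0], [1, 0, 0, -8, 0, 0, 0], [1, 0, 0, -9.5, 0, 0, 0], [1, 0, 0, -10.5, 0, 0, 0], [1, 0, 0, -11, 0, 0, 0]])

```text
clock: 11.22
ee_pos: [599.0, 9.5, 180.3]
tcp_rot: [1.81, 2.565, 0.002]
ft_force: [-0.1, 0.5, -4.0]
grip_width: 12.4
finger_force: 94.8
```

Request:
drive_tool(commands=[[1, 0, 0, -1, 0, 0, 0], [1, 0, 0, -2.5, 0, 0, 0], [1, 0, 0, -4, 0, 0, 0], [1, 0, 0, -5.5, 0, 0, 0], [1, 0, 0, -6.5, 0, 0, 0], [1, 0, 0, -7, 0, 0, 0], [1, 0, 0, -7, 0, 0, 0], [1, 0, 0, -7, 0, 0, 0]])

```text
clock: 11.88
ee_pos: [598.1, 9.5, 247.7]
tcp_rot: [-1.811, -2.566, 0.001]
ft_force: [-0.1, -0.9, -5.2]
grip_width: 12.0
finger_force: 94.8
```

Run:
```python
from cell import env
from h import *
w=env.snapshot("wrist");o=env.observe();print({k:o[k] for k in("clock","ee_pos","ft_force","moment","joints","grip_width","finger_force")})
for l,a,b in(("blue",(105,120,30),(130,255,255)),("nut",(12,120,60),(28,255,255))): print(l,blobs(w["frame"],a,b,15))
```

```text
{'clock': 11.9333, 'ee_pos': array([597.88599746,   9.54632973, 247.26468567]), 'ft_force': array([ 0.05037735,  0.28379618, -4.74729304]), 'moment': array([-0.06938089,  0.02422957, -0.01934581]), 'joints': array([-1.12144445e-01,  4.55463376e-01,  1.23836166e+00, -1.34171453e-05,
        1.44963099e+00, -4.54193881e-01]), 'grip_width': 11.933891950532182, 'finger_force': 94.84170913696289}
blue [([156.7, 112.0], [149, 108, 17, 9, 127]), ([115.9, 147.2], [94, 128, 42, 45, 1310])]
nut [([366.3, 161.6], [354, 149, 26, 27, 460]), ([295.4, 202.7], [283, 190, 27, 27, 485]), ([356.2, 252.0], [345, 241, 24, 24, 373]), ([32.6, 371.6], [26, 366, 14, 12, 90])]
```

Request:
drive_tool(commands=[[1, 0, 0, 0, -0.9, -0.8, 0], [1, 0, 0, 0, -1.8, -1.5, 0], [1, 0, 0, 0, -2.8, -2.3, 0], [1, 0, 0, 0, -3.7, -3.1, 0], [1, 0, 0, 0, -4.6, -3.8, 0], [1, 0, 0, 0, -5.5, -4.6, 0], [1, 0, 0, 0, -6.5, -5.4, 0], [1, 0, 0, 0, -7.4, -6.1, 0], [1, 0, 0, 0, -8.3, -6.9, 0], [1, 0, 0, 0, -9.2, -7.7, 0]])

```text
clock: 12.77
ee_pos: [597.5, 9.6, 246.9]
tcp_rot: [1.695, 2.402, 0.078]
ft_force: [0.5, -0.4, -3.6]
grip_width: 12.4
finger_force: 94.9
```

```bash
cat > look.py <<'E'
from cell import env
from h import *
from scipy.spatial.transform import Rotation as R
w=env.snapshot("wrist");o=env.observe();print({k:o[k].round(2) if hasattr(o[k],"round") else o[k] for k in("clock","ee_pos","ft_force","moment","joints","grip_width","finger_force")})
M=R.from_rotvec(o["tcp_rot"]).as_matrix();print("tilt",np.degrees(np.arccos(-M[2,2])),"toolz",M[:,2].round(3))
for l,a,b in(("blue",(105,120,30),(130,255,255)),("nut",(12,120,60),(28,255,255))): print(l,blobs(w["frame"],a,b,15))
E
python3 look.py
```

```text
{'clock': 12.8167, 'ee_pos': array([597.08,   9.87, 246.91]), 'ft_force': array([-0.27,  0.47, -4.99]), 'moment': array([0.12, 0.36, 0.  ]), 'joints': array([-0.08,  0.33,  1.45, -0.06,  1.16, -0.4 ]), 'grip_width': 11.977220248864631, 'finger_force': 94.87361311912537}
tilt 11.929163333613099 toolz [ 0.194 -0.072 -0.978]
blue [([156.2, 112.1], [149, 109, 16, 8, 114]), ([103.0, 129.3], [81, 115, 46, 28, 1076]), ([121.4, 162.4], [112, 153, 20, 20, 303])]
nut [([366.3, 161.5], [354, 149, 26, 27, 455]), ([295.1, 202.5], [282, 190, 27, 27, 477]), ([356.1, 251.9], [345, 241, 24, 24, 367]), ([10.1, 363.4], [3, 358, 15, 12, 97])]
```

Request:
drive_tool(commands=[[1, 0, 0, 0, -0.9, -0.8, 0], [1, 0, 0, 0, -1.8, -1.5, 0], [1, 0, 0, 0, -2.8, -2.3, 0], [1, 0, 0, 0, -3.7, -3.1, 0], [1, 0, 0, 0, -4.6, -3.8, 0], [1, 0, 0, 0, -5.5, -4.6, 0], [1, 0, 0, 0, -6.5, -5.4, 0], [1, 0, 0, 0, -7.4, -6.1, 0], [1, 0, 0, 0, -8.3, -6.9, 0], [1, 0, 0, 0, -9.2, -7.7, 0]])

```text
clock: 13.65
ee_pos: [597.5, 9.6, 247.0]
tcp_rot: [1.577, 2.235, 0.147]
ft_force: [0.4, 0.0, -4.4]
grip_width: 12.2
finger_force: 94.9
```

```bash
python3 look.py
```

```text
{'clock': 13.7, 'ee_pos': array([596.91,   9.79, 246.65]), 'ft_force': array([-0.17,  1.02, -4.34]), 'moment': array([ 0.2 ,  0.71, -0.02]), 'joints': array([-0.04,  0.24,  1.64, -0.17,  0.87, -0.3 ]), 'grip_width': 11.995820910613709, 'finger_force': 94.91378903388977}
tilt 23.873932943794433 toolz [ 0.379 -0.141 -0.914]
blue [([156.3, 112.3], [149, 109, 16, 8, 118]), ([102.2, 128.6], [81, 114, 45, 29, 1057]), ([121.1, 162.3], [112, 152, 19, 21, 307])]
nut [([361.3, 155.7], [349, 143, 26, 27, 460]), ([292.4, 200.2], [280, 187, 27, 28, 491]), ([351.8, 248.4], [341, 237, 23, 25, 385])]
```

Nuts begin to slide; continue.

Request:
drive_tool(commands=[[1, 0, 0, 0, 0, 0, 0], [1, 0, 0, 0, -0.8, -0.7, 0], [1, 0, 0, 0, -1.6, -1.3, 0], [1, 0, 0, 0, -2.4, -2, 0], [1, 0, 0, 0, -3.2, -2.7, 0], [1, 0, 0, 0, -4, -3.4, 0], [1, 0, 0, 0, -5, -4.2, 0], [1, 0, 0, 0, -6, -5, 0], [1, 0, 0, 0, -7, -6, 0], [1, 0, 0, 0, -8, -6.8, 0]])

```text
clock: 14.53
ee_pos: [598.1, 9.4, 247.6]
tcp_rot: [1.473, 2.086, 0.2]
ft_force: [0.3, -0.6, -3.8]
grip_width: 12.2
finger_force: 95.0
```

Request:
drive_tool(commands=[[1, 0, 0, 0, 0, 0, 0], [1, 0, 0, 0, 0, 0, 0], [1, 0, 0, 0, 0, 0, 0], [1, 0, 0, 0, 0, 0, 0], [1, 0, 0, 0, 0, 0, 0], [1, 0, 0, 0, 0, 0, 0]])

```text
clock: 15.03
ee_pos: [598.5, 9.4, 248.4]
tcp_rot: [1.472, 2.085, 0.202]
ft_force: [-0.5, 0.8, -3.5]
grip_width: 11.9
finger_force: 95.0
```

```bash
python3 look.py
```

```text
{'clock': 15.0833, 'ee_pos': array([598.47,   9.42, 248.34]), 'ft_force': array([-0.14,  0.05, -4.6 ]), 'moment': array([ 0.27,  0.78, -0.  ]), 'joints': array([-0.  ,  0.18,  1.8 , -0.35,  0.62, -0.11]), 'grip_width': 11.86824002240915, 'finger_force': 94.97034072875977}
tilt 34.48833992582144 toolz [ 0.53  -0.198 -0.824]
blue [([156.5, 112.0], [149, 108, 16, 9, 119]), ([100.9, 129.0], [79, 114, 46, 29, 1080]), ([120.9, 162.1], [111, 152, 20, 21, 309])]
nut [([173.5, 128.2], [147, 115, 54, 28, 998]), ([217.4, 126.8], [203, 114, 29, 28, 528])]
```

Request:
drive_tool(commands=[[1, 0, 0, 0, 0, 0, 0], [1, 0, 0, 0, 0, 0, 0], [1, 0, 0, 0, 0, 0, 0], [1, 0, 0, 0, 0, 0, 0], [1, 0, 0, 0, 0, 0, 0], [1, 0, 0, 0, 0, 0, 0]])

```text
clock: 15.58
ee_pos: [598.4, 9.5, 248.3]
tcp_rot: [1.471, 2.085, 0.202]
ft_force: [0.2, 0.3, -3.9]
grip_width: 12.1
finger_force: 95.0
```

```bash
cat >> look.py <<'E'
# nut centres in the tote frame (tool frame -> tote), via rays onto the tote floor (z=29 top face)
T=w["camera_from_world"];G=o["ee_pos"]-39*M[:,2]
ex,ey,ez=M[:,1],M[:,0],-M[:,2]
org=G-108*ez
def tote(uv,z):
    a,dd=ray(w,uv,True);a=a-org;t=(z-a@ez)/(dd@ez);p=a+t*dd;return (p@ex).round(1),(p@ey).round(1)
m=cv2.inRange(cv2.cvtColor(w["frame"],cv2.COLOR_BGR2HSV),(12,120,60),(28,255,255))
for c,st in blobs(w["frame"],(12,120,60),(28,255,255),15):
    x,y,ww,h,_=st;print("nutblob",tote(c,29),"ext",tote((x,c[1]),29),tote((x+ww,c[1]),29),tote((c[0],y),29),tote((c[0],y+h),29))
cs,_=cv2.findContours(m,cv2.RETR_CCOMP,2);print("holes/contours",[(cv2.minEnclosingCircle(k)[0],len(k)) for k in cs if len(k)>5])
print("foot z",(org+[-105*v for v in ex]+70*ey)[2])
E
python3 look.py
```

```text
{'clock': 15.6333, 'ee_pos': array([598.38,   9.52, 248.32]), 'ft_force': array([-0.16, -0.  , -3.9 ]), 'moment': array([0.31, 0.73, 0.03]), 'joints': array([-0.  ,  0.18,  1.8 , -0.35,  0.62, -0.11]), 'grip_width': 12.03660457600053, 'finger_force': 94.97259020805359}
tilt 34.497060911971 toolz [ 0.531 -0.198 -0.824]
blue [([156.5, 112.0], [149, 108, 16, 9, 119]), ([100.7, 129.1], [79, 114, 46, 29, 1080]), ([120.9, 162.3], [111, 153, 20, 20, 303])]
nut [([186.5, 127.7], [147, 114, 80, 29, 1506])]
nutblob (np.float64(-51.9), np.float64(56.6)) ext (np.float64(-81.9), np.float64(57.9)) (np.float64(-23.1), np.float64(55.9)) (np.float64(-51.7), np.float64(66.3)) (np.float64(-52.3), np.float64(45.7))
holes/contours [((186.5, 128.5), 92), ((158.5, 129.0833282470703), 13), ((184.5, 127.5), 14), ((210.8333282470703, 126.83333587646484), 16)]
foot z 120.417940607698
```

Run:
```python
from scipy.spatial.transform import Rotation as R
import numpy as np
w1=np.array([-26.45,-22.1,0]);w2=np.array([-31,8,0])
q=lambda w:R.from_rotvec(w,degrees=True)
for a,b in((w1,w2),):
    for t in np.linspace(0,1,11)[1:]: print((q(a).inv()*q(a+(b-a)*t)).as_rotvec(degrees=True).round(1).tolist())
print("back")
for t in np.linspace(0,1,11)[1:]: print((q(w2).inv()*q(w2+(w1-w2)*t)).as_rotvec(degrees=True).round(1).tolist())
```

```text
[-0.4, 2.9, 0.8]
[-0.7, 5.8, 1.5]
[-1.1, 8.7, 2.3]
[-1.5, 11.5, 3.1]
[-1.9, 14.4, 3.8]
[-2.4, 17.3, 4.6]
[-2.8, 20.2, 5.4]
[-3.3, 23.1, 6.1]
[-3.7, 25.9, 6.9]
[-4.2, 28.8, 7.7]
back
[0.5, -2.9, -0.8]
[1.0, -5.7, -1.5]
[1.4, -8.6, -2.3]
[1.9, -11.5, -3.1]
[2.3, -14.4, -3.8]
[2.7, -17.3, -4.6]
[3.1, -20.1, -5.4]
[3.5, -23.0, -6.1]
[3.9, -25.9, -6.9]
[4.2, -28.8, -7.7]
```

Request:
drive_tool(commands=[[1, 0, 0, 0, -0.4, 2.9, 0.8], [1, 0, 0, 0, -0.7, 5.8, 1.5], [1, 0, 0, 0, -1.1, 8.7, 2.3], [1, 0, 0, 0, -1.5, 11.5, 3.1], [1, 0, 0, 0, -1.9, 14.4, 3.8], [1, 0, 0, 0, -2.4, 17.3, 4.6], [1, 0, 0, 0, -2.8, 20.2, 5.4], [1, 0, 0, 0, -3.3, 23.1, 6.1], [1, 0, 0, 0, -3.7, 25.9, 6.9], [1, 0, 0, 0, -4.2, 28.8, 7.7]])

```text
clock: 16.47
ee_pos: [598.6, 8.9, 248.7]
tcp_rot: [1.639, 2.325, 0.762]
ft_force: [0.5, -0.8, -4.4]
grip_width: 11.9
finger_force: 95.0
```

```bash
python3 look.py
```

```text
{'clock': 16.5167, 'ee_pos': array([598.95,   7.8 , 248.09]), 'ft_force': array([ 2.2 , -1.52, -3.37]), 'moment': array([-0.58,  0.49, -0.13]), 'joints': array([-0.37,  0.23,  1.71,  0.57,  0.94, -0.99]), 'grip_width': 12.049224529291443, 'finger_force': 95.0004243850708}
tilt 32.014052059130606 toolz [ 0.439  0.298 -0.848]
blue [([156.4, 113.1], [148, 109, 17, 9, 124]), ([97.8, 142.3], [76, 128, 46, 31, 1102]), ([120.7, 163.1], [111, 153, 20, 21, 308])]
nut [([185.5, 129.0], [147, 115, 79, 30, 1513])]
nutblob (np.float64(-52.5), np.float64(56.5)) ext (np.float64(-81.9), np.float64(57.7)) (np.float64(-23.6), np.float64(55.8)) (np.float64(-52.3), np.float64(66.4)) (np.float64(-52.9), np.float64(45.1))
holes/contours [((186.0, 130.5), 102), ((158.5, 131.5), 16), ((183.6999969482422, 128.6999969482422), 12), ((210.0, 127.8125), 16)]
foot z 145.08167767329041
```

Request:
drive_tool(commands=[[1, 0, 0, 0, 0, 0, 0], [1, 0, 0, 0, 0, 0, 0], [1, 0, 0, 0, 0, 0, 0]])

```text
clock: 16.77
ee_pos: [598.3, 9.7, 248.4]
tcp_rot: [1.64, 2.325, 0.759]
ft_force: [0.4, 0.2, -4.6]
grip_width: 12.2
finger_force: 95.0
```

```bash
python3 look.py | grep -v -e blue -e clock
```

```text
tilt 31.900626008849457 toolz [ 0.439  0.294 -0.849]
nut [([185.4, 129.0], [146, 115, 80, 31, 1514])]
nutblob (np.float64(-52.9), np.float64(55.2)) ext (np.float64(-82.9), np.float64(56.5)) (np.float64(-23.9), np.float64(54.5)) (np.float64(-52.6), np.float64(65.1)) (np.float64(-53.3), np.float64(43.1))
holes/contours [((185.5, 127.5), 111), ((158.5, 131.5), 20), ((183.90740966796875, 128.61111450195312), 15), ((210.0, 127.8125), 16)]
foot z 145.17142755483135
```

Run:
```python
from scipy.spatial.transform import Rotation as R
import numpy as np
w1=np.array([-26.45,-22.1,0]);w2=np.array([-31,8,0]);w3=np.array([-27,19,0])
q=lambda w:R.from_rotvec(w,degrees=True)
for a,b,n in((w2,w3,4),(w3,w1,14)):
    for t in np.linspace(0,1,n+1)[1:]: print((q(a).inv()*q(a+(b-a)*t)).as_rotvec(degrees=True).round(1).tolist())
    print()
a=w3+(w1-w3)*.5
for t in np.linspace(0,1,8)[1:]: print((q(a).inv()*q(a+(w1-a)*t)).as_rotvec(degrees=True).round(1).tolist())
```

```text
[1.0, 2.6, 0.8]
[1.9, 5.2, 1.6]
[2.8, 7.8, 2.4]
[3.7, 10.5, 3.2]

[0.1, -2.8, -0.7]
[0.2, -5.7, -1.3]
[0.3, -8.5, -2.0]
[0.4, -11.3, -2.7]
[0.4, -14.1, -3.4]
[0.5, -17.0, -4.0]
[0.5, -19.8, -4.7]
[0.5, -22.6, -5.4]
[0.6, -25.5, -6.1]
[0.6, -28.3, -6.8]
[0.6, -31.1, -7.4]
[0.5, -33.9, -8.1]
[0.5, -36.8, -8.8]
[0.5, -39.6, -9.5]

[0.0, -2.8, -0.7]
[0.0, -5.7, -1.3]
[0.0, -8.5, -2.0]
[0.0, -11.3, -2.7]
[0.0, -14.2, -3.4]
[-0.0, -17.0, -4.0]
[-0.1, -19.8, -4.7]
```

Request:
drive_tool(commands=[[1, 0, 0, 0, 1, 2.6, 0.8], [1, 0, 0, 0, 1.9, 5.2, 1.6], [1, 0, 0, 0, 2.8, 7.8, 2.4], [1, 0, 0, 0, 3.7, 10.5, 3.2], [1, 0, 0, 0, 3.7, 10.5, 3.2]])

```text
clock: 17.23
ee_pos: [599.2, 8.7, 248.0]
tcp_rot: [1.738, 2.46, 0.89]
ft_force: [0.1, -1.1, -5.0]
grip_width: 12.1
finger_force: 95.0
```

```bash
python3 look.py | grep -v -e blue -e clock
```

```text
tilt 32.90574097459709 toolz [ 0.316  0.442 -0.84 ]
nut [([185.8, 130.9], [147, 116, 79, 31, 1550])]
nutblob (np.float64(-52.3), np.float64(53.8)) ext (np.float64(-81.9), np.float64(55.0)) (np.float64(-23.6), np.float64(53.0)) (np.float64(-52.0), np.float64(64.3)) (np.float64(-52.7), np.float64(42.3))
holes/contours [((186.0, 131.0), 102), ((159.0, 132.63636779785156), 14), ((210.1666717529297, 130.5), 15), ((183.9342041015625, 130.2894744873047), 15)]
foot z 165.01504637602952
```

Request:
drive_tool(commands=[[1, 0, 0, 0, 0, 0, 0], [1, 0, 0, 0, 0.1, -2.8, -0.7], [1, 0, 0, 0, 0.2, -5.7, -1.3], [1, 0, 0, 0, 0.3, -8.5, -2], [1, 0, 0, 0, 0.4, -11.3, -2.7], [1, 0, 0, 0, 0.4, -14.1, -3.4], [1, 0, 0, 0, 0.5, -17, -4], [1, 0, 0, 0, 0.5, -19.8, -4.7]])

```text
clock: 17.95
ee_pos: [597.8, 10.5, 249.0]
tcp_rot: [1.614, 2.289, 0.52]
ft_force: [-0.1, -0.7, -5.0]
grip_width: 11.8
finger_force: 94.9
```

```bash
python3 look.py | grep -v -e blue -e clock
```

```text
tilt 26.853678370857732 toolz [ 0.435  0.122 -0.892]
nut [([185.5, 132.9], [147, 118, 78, 32, 1524])]
nutblob (np.float64(-52.5), np.float64(51.7)) ext (np.float64(-81.8), np.float64(53.0)) (np.float64(-24.3), np.float64(51.0)) (np.float64(-52.1), np.float64(62.3)) (np.float64(-53.0), np.float64(39.5))
holes/contours [((185.5, 133.0), 99), ((209.85714721679688, 136.07142639160156), 20), ((183.57058715820312, 132.311767578125), 14), ((158.69444274902344, 131.38888549804688), 12)]
foot z 137.99182203376589
```

Request:
drive_tool(commands=[[1, 0, 0, 0, 0, 5, 1.2], [1, 0, 0, 0, 0, 10, 2.4], [1, 0, 0, 0, 0, 15, 3.5], [1, 0, 0, 0, 0, 20, 4.7], [1, 0, 0, 0, 0, 25, 5.9], [1, 0, 0, 0, 0, 25, 5.9]])

```text
clock: 18.5
ee_pos: [599.0, 7.4, 247.0]
tcp_rot: [-1.683, -2.376, -0.936]
ft_force: [-0.5, -0.6, -3.9]
grip_width: 11.9
finger_force: 95.0
```

```bash
python3 look.py | grep -v -e blue -e clock
```

```text
tilt 35.80390309838895 toolz [ 0.273  0.518 -0.811]
nut [([371.6, 7.6], [359, 0, 20, 22, 171]), ([185.9, 140.2], [148, 122, 77, 39, 1542])]
nutblob (np.float64(81.5), np.float64(148.2)) ext (np.float64(71.5), np.float64(146.7)) (np.float64(87.5), np.float64(149.2)) (np.float64(81.9), np.float64(154.7)) (np.float64(80.9), np.float64(136.4))
nutblob (np.float64(-52.6), np.float64(46.9)) ext (np.float64(-81.6), np.float64(47.9)) (np.float64(-24.6), np.float64(46.3)) (np.float64(-52.2), np.float64(59.8)) (np.float64(-53.3), np.float64(31.9))
holes/contours [((186.0, 141.0), 113), ((209.5, 147.5), 14), ((184.125, 139.5), 11), ((159.5, 135.31817626953125), 14), ((368.5, 10.5), 19)]
foot z 173.96737002055514
```

Request:
drive_tool(commands=[[1, 0, 0, 0, 0, 0, 0], [1, 0, 0, 0, 0, 0, 0]])

```text
clock: 18.72
ee_pos: [598.2, 10.3, 248.9]
tcp_rot: [-1.68, -2.384, -0.934]
ft_force: [-1.0, -0.1, -4.1]
grip_width: 11.8
finger_force: 94.9
```

```bash
python3 look.py | grep -e holes -e tilt
```

```text
tilt 35.799164894058094 toolz [ 0.273  0.517 -0.811]
holes/contours [((160.4146270751953, 224.243896484375), 43), ((159.0, 227.0), 12), ((150.8333282470703, 197.5), 30), ((148.5, 199.0), 16), ((145.13771057128906, 165.67796325683594), 33), ((143.5, 166.5), 16), ((369.0, 10.5), 25)]
```

Request:
drive_tool(commands=[[1, 0, 0, 0, 0, -4.5, -1.1], [1, 0, 0, 0, 0, -9, -2.1], [1, 0, 0, 0, 0, -13.5, -3.2], [1, 0, 0, 0, 0, -18, -4.2], [1, 0, 0, 0, 0, -22.5, -5.3], [1, 0, 0, 0, 0, -27, -6.4], [1, 0, 0, 0, 0, -31.5, -7.4], [1, 0, 0, 0, 0, -36, -8.5], [1, 0, 0, 0, 0, -41, -9.7], [1, 0, 0, 0, 0, -45, -10.6]])

```text
clock: 19.6
ee_pos: [597.6, 11.5, 249.7]
tcp_rot: [1.469, 2.08, 0.201]
ft_force: [-0.5, -0.9, -5.3]
grip_width: 12.0
finger_force: 95.0
```

Request:
drive_tool(commands=[[1, 0, 0, 0, 0, 0, 0], [1, 0, 0, 0, 0, 0, 0], [1, 0, 0, 0, 0, 0, 0], [1, 0, 0, 0, 0, 0, 0], [1, 0, 0, 0, 0, 0, 0], [1, 0, 0, 0, 0, 0, 0]])

```text
clock: 20.1
ee_pos: [598.5, 8.8, 248.5]
tcp_rot: [1.474, 2.082, 0.2]
ft_force: [0.4, -0.3, -5.2]
grip_width: 11.9
finger_force: 95.0
```

```bash
cat >> look.py <<'E'
for k in cs:
    if 10<=len(k)<=22: c,_=cv2.minEnclosingCircle(k);t=tote(c,29);print("nut",t,"dist to bore",np.hypot(t[0]+87,t[1]-52).round(1))
E
python3 look.py | grep -v nutblob
```

```text
{'clock': 20.15, 'ee_pos': array([598.48,   8.81, 248.39]), 'ft_force': array([ 0.35,  0.08, -3.87]), 'moment': array([0.31, 0.72, 0.04]), 'joints': array([ 0.  ,  0.18,  1.8 , -0.35,  0.62, -0.1 ]), 'grip_width': 12.319741544436347, 'finger_force': 94.99959111213684}
tilt 34.52959112932113 toolz [ 0.53  -0.201 -0.824]
blue [([156.7, 111.8], [149, 108, 16, 8, 117]), ([99.8, 130.1], [78, 116, 46, 28, 1085]), ([120.5, 161.7], [111, 152, 20, 21, 296])]
nut [([140.8, 169.8], [128, 157, 26, 27, 480]), ([146.2, 220.2], [134, 208, 25, 26, 439]), ([151.6, 257.1], [140, 246, 24, 24, 388])]
holes/contours [((151.90908813476562, 257.4545593261719), 40), ((150.0, 260.0), 19), ((146.0, 220.5), 42), ((144.5, 222.5), 10), ((140.90908813476562, 169.9545440673828), 39), ((139.0, 171.0), 12)]
foot z 120.46163030957777
nut (np.float64(-90.8), np.float64(-48.3)) dist to bore 100.4
nut (np.float64(-90.7), np.float64(-15.1)) dist to bore 67.2
nut (np.float64(-90.7), np.float64(26.0)) dist to bore 26.3
```

Run:
```python
from scipy.spatial.transform import Rotation as R
import numpy as np
w1=np.array([-26.45,-22.1,0]);w2=np.array([-8,-33,0])
q=lambda w:R.from_rotvec(w,degrees=True)
for a,b,n in((w1,w2,5),(w2,w1,5)):
    for t in np.linspace(0,1,n+1)[1:]: print((q(a).inv()*q(a+(b-a)*t)).as_rotvec(degrees=True).round(1).tolist())
    print()
```

```text
[3.5, -2.0, -1.2]
[7.0, -4.0, -2.4]
[10.5, -6.1, -3.5]
[14.0, -8.2, -4.7]
[17.5, -10.3, -5.9]

[-3.5, 2.1, 1.2]
[-7.0, 4.2, 2.4]
[-10.4, 6.3, 3.6]
[-14.0, 8.3, 4.7]
[-17.5, 10.3, 5.9]
```

Request:
drive_tool(commands=[[1, 0, 0, 0, 3.5, -2, -1.2], [1, 0, 0, 0, 7, -4, -2.4], [1, 0, 0, 0, 10.5, -6.1, -3.5], [1, 0, 0, 0, 14, -8.2, -4.7], [1, 0, 0, 0, 17.5, -10.3, -5.9], [1, 0, 0, 0, 17.5, -10.3, -5.9], [1, 0, 0, 0, 17.5, -10.3, -5.9]])

```text
clock: 20.73
ee_pos: [599.1, 10.4, 247.4]
tcp_rot: [1.486, 2.102, -0.291]
ft_force: [0.3, -0.1, -4.9]
grip_width: 12.2
finger_force: 95.0
```

```bash
python3 look.py | grep -v nutblob
```

```text
{'clock': 20.7833, 'ee_pos': array([598.56,   9.75, 247.72]), 'ft_force': array([ 0.85,  0.18, -3.91]), 'moment': array([ 0.68,  0.34, -0.02]), 'joints': array([ 0.18,  0.35,  1.56, -0.63,  1.07,  0.11]), 'grip_width': 12.079460084116832, 'finger_force': 95.01724004745483}
tilt 34.02347521949457 toolz [ 0.305 -0.469 -0.829]
blue [([108.5, 120.9], [87, 104, 45, 33, 1078]), ([156.9, 111.6], [149, 108, 17, 9, 123]), ([120.3, 162.3], [112, 152, 20, 20, 261])]
nut [([142.1, 176.4], [127, 140, 30, 75, 1399])]
holes/contours [((141.0, 177.0), 97), ((142.0, 203.0), 15), ((139.7857208251953, 178.35714721679688), 13), ((137.5, 153.5), 18)]
foot z 138.63830154435706
nut (np.float64(-90.0), np.float64(1.8)) dist to bore 50.3
nut (np.float64(-89.8), np.float64(21.1)) dist to bore 31.0
nut (np.float64(-90.0), np.float64(40.0)) dist to bore 12.4
```

Request:
drive_tool(commands=[[1, 0, 0, 0, 0, 0, 0], [1, 0, 0, 0, -3.5, 2.1, 1.2], [1, 0, 0, 0, -7, 4.2, 2.4], [1, 0, 0, 0, -10.4, 6.3, 3.6], [1, 0, 0, 0, -14, 8.3, 4.7], [1, 0, 0, 0, -14, 8.3, 4.7], [1, 0, 0, 0, -14, 8.3, 4.7], [1, 0, 0, 0, -14, 8.3, 4.7], [1, 0, 0, 0, -14, 8.3, 4.7], [1, 0, 0, 0, -14, 8.3, 4.7]])

```text
clock: 21.62
ee_pos: [598.7, 9.9, 248.2]
tcp_rot: [1.478, 2.093, 0.101]
ft_force: [0.2, 0.2, -4.5]
grip_width: 12.1
finger_force: 95.1
```

Request:
drive_tool(commands=[[1, 0, 0, 0, 0, 0, 0], [1, 0, 0, 0, 0, 0, 0], [1, 0, 0, 0, 0, 0, 0], [1, 0, 0, 0, 0, 0, 0], [1, 0, 0, 0, 0, 0, 0], [1, 0, 0, 0, 0, 0, 0]])

```text
clock: 22.12
ee_pos: [598.4, 9.6, 248.3]
tcp_rot: [1.479, 2.092, 0.102]
ft_force: [0.5, 0.2, -4.4]
grip_width: 12.0
finger_force: 95.1
```

```bash
python3 look.py | grep -v nutblob
```

```text
{'clock': 22.1667, 'ee_pos': array([598.38,   9.53, 248.3 ]), 'ft_force': array([-0.19,  0.22, -4.16]), 'moment': array([0.41, 0.62, 0.01]), 'joints': array([ 0.04,  0.21,  1.75, -0.44,  0.71, -0.03]), 'grip_width': 11.834276363809302, 'finger_force': 95.06857752799988}
tilt 33.3832974992281 toolz [ 0.487 -0.255 -0.835]
blue [([104.9, 122.9], [83, 107, 45, 32, 1074]), ([156.8, 111.8], [149, 108, 16, 8, 118]), ([119.7, 162.9], [112, 153, 19, 20, 257])]
nut [([141.5, 176.7], [127, 141, 30, 74, 1399])]
holes/contours [((141.0, 177.5), 90), ((142.0, 203.0), 13), ((139.0, 179.0), 12), ((137.5, 153.61111450195312), 19)]
foot z 123.14563043049748
nut (np.float64(-90.8), np.float64(1.1)) dist to bore 51.0
nut (np.float64(-91.3), np.float64(20.0)) dist to bore 32.3
nut (np.float64(-90.8), np.float64(39.2)) dist to bore 13.4
```

```bash
python3 -c "
from cell import env
print(env.finish_job())"
```

```text
the job is handed in; nothing more can be done
None
```

I handed the job in at about 22 s, and no verdict came back. The pin is home in the bore and released. The tote is held still by its carry bar, tilted about 33° with its lowest corner about 12 cm up. All three nuts lie touching in a row along the wall, the first against the pin and the last about 5 cm from the bore. I saw no sign of touching the cup, bite block or model, but took no final picture of them.

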